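Take the counted pail of bearings gently off the counting scale

TASK

The five bearings in the small steel pail with the red grip have been counted. Lift the pail by its grip off the counting scale and stand it on the free half of the green mat, next to the pail with the blue grip. Be gentle: the grip is a thin hollow tube, so squeeze it only lightly; do not lean on the scale; keep the pail upright, set it down without a knock, and leave everything else where it is.

Things in the scene. Friction and masses are not known exactly. Their poses are not given: they have to be found in the camera images.
- pail: Small open stainless pail on the scale: 72 mm high, 86 mm across the base, 106 mm across the rim, 3 mm wall and floor, 0.17 to 0.34 kg empty. Origin at the centre of its underside, z up. A stiff wire bail with the red grip arches over it in its y-z plane from ears at y = +-59 mm; one rigid piece. The bearings in it suffer if it is dropped or pressed down with over 40 N.
- grip (a point): Centre of the red grip, 128 mm straight above the centre of the pail's underside: a thin hollow plastic tube, 20 mm diameter, 66 mm long, along the pail's y axis (pinch it along the pail's x axis), 56 mm clear above the rim. It cracks if the fingers together press on it with more than 80 N; not slippery (friction about 1), so a light grip carries the pail.
- scale: White counting scale, fixed to the table: 290 mm deep (x), 250 mm wide (y), keypad sloping to its -x side. Origin at the centre of its underside. Its load cell is spoiled by more than 20 N on the pan or housing, the pail's own 2 to 4 N included.
- pan (a point): Centre of the scale's steel weighing pan (205 mm along the scale's x, 235 mm along its y), at the pan's top face, 80 mm above the table. The pail starts near it.
- mat: Green mat, an offcut of conveyor belting fixed to the table: 180 mm along its x, 320 mm along its y, 5 mm thick, with a thin white line across the middle. Origin at the centre of its underside. The half with y < 0 holds the pail with the blue grip, the half with y > 0 is free.
- free_half (a point): Centre of the free half of the mat, on its top face (5 mm above the table), 80 mm from the mat's centre along the mat's y.
- pail_done: A pail of the same make and size with a blue grip, empty, loose, standing on the other half of the mat, to be left alone. Origin at the centre of its underside; its grip's top is 138 mm above that.
- spinner_blue: Blue three-lobed fidget spinner lying loose on the table, 81 mm across, 12 mm thick; origin at the centre of its underside. Leave alone.
- spinner_pink: Pink three-lobed fidget spinner lying loose on the table, same size; origin at the centre of its underside. Leave alone.
- wrench: Loose steel wrench lying on the table. Leave alone.
- oiler: White oil bottle with red cap and thin spout, 54 mm diameter, 145 mm high, loose; origin at the centre of its underside. Leave alone.
Mind the look-alikes: they are no part of the job. Leave any orange look-alike of the pail alone.

How it is judged:
On the way:
1. the pail is lifted clear of the scale, at least 30 mm above its pan (z of pail in the frame of pan above 0.03 m and contact force between pail and scale below 0.1 N), for 0.2 s.
At the end, for the whole second after the job is handed in: The pail stands upright (within about 5 degrees), released and at rest on the free half of the green mat, its base wholly on the mat (5 mm over the edge is allowed; its centre at least 20 mm past the white line), not touching the other pail (x of pail in the frame of mat between -0.052 and 0.052 m and y of pail in the frame of mat between 0.02 and 0.122 m and z of pail in the frame of mat between 0.002 and 0.008 m and angle between pail's own z axis and vertical below 0.08 rad and contact force between pail and mat above 0.5 N and linear speed of pail below 0.02 m/s and angular speed of pail below 0.2 rad/s and contact force between pail and pail_done below 0.1 N).
It fails at once if the hollow grip is squeezed: the fingers together press on the pail with more than 80 N (contact force between the fingers and pail above 80 N).
It fails at once if the scale is leaned on: more than 20 N on it (contact force between scale and anything else above 20 N).
It fails at once if the pail is knocked or dropped: pressed on the mat with more than 40 N, or falling freely by more than about 5 mm (faster than 0.3 m/s with no finger on it) (contact force between pail and mat above 40 N or (linear speed of pail above 0.3 m/s and contact force between the fingers and pail below 0.1 N)).
It fails at once if the pail tips by more than 35 degrees (angle between pail's own z axis and vertical above 0.61 rad).
It fails at once if the other pail, a spinner, the wrench or the oil bottle is moved by more than 15 mm (distance of any of pail_done, spinner_blue, spinner_pink, wrench, oiler from where it was at the start of the episode above 0.015 m).
It also fails if it takes over 48 s, if anything falls off the work surface, if the arm or the gripper's body presses on something with over 40 N, if the wrist force passes 120 N, or if a joint passes its speed limit or range.

ROBOT

A 6-joint arm with a two-finger parallel gripper is mounted at the origin on the work surface. World frame = base frame: x ahead of the robot, y to its left, z up, the work surface at z = 0. Lengths are in m, angles in rad, forces in N, time in s.
With the tool pointing down it reaches from about 0.25 to 0.725 m from the base axis. Payload 4 kg.
Tool frame: the origin (TCP) lies midway between the tips of the shut fingers; the grasp point (between the pads) lies 19 mm behind it (bot.grip_depth is the distance from the TCP to the grasp point, in m); z points along the fingers, y is the line along which they close (so a half turn about z gives the same grasp; the last joint's range is limited). The gripper opens to 85 mm and grips with 20 to 120 N. Pads are 22 mm wide; open, the fingers measure 114 mm over their backs; the gripper's body (76 mm by 85 mm) begins 54 mm behind the grasp point. The pads swing forward as they close: fully open they stand 13 mm farther back than shut.
Start: joints at [-1.221, 0.241, 0.005, 1.335, 0, 1.571], TCP at [0.171, -0.47, 0.231] pointing down, gripper open.
Joint ranges: [-2.72, 2.72], [-1.05, 1.87], [-1.09, 1.28], [-1.99, 2.15], [-1.42, 1.44], [-3.14, 3.14]. Speed limits (rad/s): [2.79, 2.79, 3.14, 3.14, 3.14, 3.14].

INTERFACE

Orientations are given as a unit quaternion [x, y, z, w].
In Python, from workcell import bot gives the robot as it stands.
- The arm moves only by the shell command python3 -m creep 'ROWS'. ROWS is JSON, one flat list of numbers, 5 for each row, row after row: the shift along the world's x, y, z in m, then the turn about the world's z in rad, then the finger opening in m, from 0 to 0.0854. In form: [x, y, z, twist, claw, x, y, z, twist, claw, ...]. A call has 1 to 10 rows; each row is the pose to reach, as a shift and turn from the pose commanded when the call began; what a row does not reach only later rows make up. A row lasts 1/12 s, in which the tool goes at most 41.7 mm and 7.16 degrees, less where a joint would pass 70% of its speed; a pose out of reach is approached as far as the arm can. A call with a gripper value outside its range is refused whole. The fingers move at their own pace and stop on an object; the grip force is fixed at half the most. Time passes only in rows, so rows that repeat a pose let the fingers close. It gives the time, the measured TCP pose, the force, the opening and the grip force at its end, in the units of the state.
- bot.get_obs(): the state, without advancing time (a new reading comes with each control period).
- bot.camera(name): name is "side" or "top" or "wrist"; returns a dict with "pixels" (420x560x3 uint8, red, green, blue), "camera_matrix" (3x3 intrinsics, pixels), "dist_coeffs" ([k1, k2, p1, p2, k3] as OpenCV has them; the pictures are not rectified), "extrinsics" (4x4, takes a point from world to camera coordinates); the wrist camera has in their place "T_tool_cam" (4x4, takes a point from camera to tool coordinates, whose origin is the TCP and whose axes are the flange's). Camera axes: x right, y down, z forward; pixel columns grow to the right and rows downward; lengths in m; the calibration is good to about 2 mm. A picture is of the moment at which its call begins: read the wrist's pose just before it. There is no depth.
- bot.job_done(): hands the job in; it is judged then, once.
Trained networks look in the newest picture that a camera, given by its name, has taken for a name from the list of things; names that differ only in an ending like _2 or _b are one class to them, and where a whole thing is asked for, a point or a joint stands for the part that bears it (a point fixed in the world has none). Each returns a list of dicts, best first, with "score" (0 to 1); they miss things now and then, are a little off and sometimes report something else, mostly with a low value. They report only what shows in the picture. A call takes as long as a camera call. They do not tell look-alikes from the thing itself.
- bot.look_for(camera, thing): "centre" ([column, row] as shares, 0 to 1, of the picture: columns of its width, rows of its height, amid what is visible of it).
- bot.place_of(camera, thing): "centre" ([column, row] as shares, 0 to 1, of the picture: columns of its width, rows of its height: a listed point, or the origin of a listed thing).
The state is a dict: "clock": time; "joint_pos": joint angles; "joint_vel": joint speeds; "tau": joint torques, N m; "eef_pos": TCP position; "tool_rot": TCP orientation; "ft_force": force on the tool from outside, world axes, zero at the start; "ft_torque": the same for the moment, N m; "grip_width": finger opening in m; "grasp_force": force on a finger pad.
Only numpy, scipy, OpenCV 4.12 (cv2) and the standard library are available. Lean on these libraries where they do the work, as an engineer would, in place of code of your own. Each camera call takes 0.05 s, during which the arm holds its last target. There are 200 camera calls.

## Working session

There is one attempt and no reset: what is moved stays moved. The work goes in short steps, Python scripts to look and compute and a shell command to move; the robot and the scene stay as the last step left them, time stands still between calls to the robot, and variables do not carry over. Pictures are saved under pics/ and viewed, at most 10 in all, crops included, and the job is handed in when it is done.

```bash
mkdir -p pics; ls; cat > h.py <<'E'
import numpy as np, cv2
from workcell import bot
from scipy.spatial.transform import Rotation as R
def ray(c,px,obs=None):
    K=np.array(c["camera_matrix"]);d=np.array(c["dist_coeffs"],float)
    u=cv2.undistortPoints(np.array([[px]],float),K,d)[0,0]; v=np.array([u[0],u[1],1.])
    if "extrinsics" in c: T=np.linalg.inv(np.array(c["extrinsics"]))
    else:
        W=np.eye(4);W[:3,:3]=R.from_quat(obs["tool_rot"]).as_matrix();W[:3,3]=obs["eef_pos"]
        T=W@np.array(c["T_tool_cam"])
    v=T[:3,:3]@v
    return T[:3,3],v/np.linalg.norm(v)
def tri(rs):
    A=sum(np.eye(3)-np.outer(v,v) for o,v in rs);b=sum((np.eye(3)-np.outer(v,v))@o for o,v in rs)
    return np.linalg.solve(A,b)
def atz(r,z): o,v=r; return o+v*(z-o[2])/v[2]
E
python3 - <<'E'
from h import *
np.set_printoptions(precision=4,suppress=True)
o=bot.get_obs();print(o["clock"],o["eef_pos"],o["tool_rot"],o["grip_width"])
C={}
for n in("side","top"):
    C[n]=bot.camera(n);cv2.imwrite(f"pics/{n}0.png",cv2.cvtColor(C[n]["pixels"],cv2.COLOR_RGB2BGR))
    for t in("pail","grip","scale","pan","mat","free_half","pail_done","oiler","spinner_blue","wrench"):
        for r in bot.place_of(n,t)[:4]:
            p=np.array(r["centre"])*[560,420]
            print(n,t,round(r["score"],2),p.round(0),atz(ray(C[n],p),{"grip":.208,"pan":.08,"pail":.08}.get(t,.005)).round(3))
E
```

```text
pics
0.0 [ 0.1711 -0.4691  0.2304] [ 0.9847  0.174  -0.0002 -0.001 ] 0.08550344254961614
side pail 0.76 [345. 172.] [ 0.548 -0.357  0.08 ]
side pail 0.71 [304. 190.] [ 0.61  -0.164  0.08 ]
side grip 0.83 [303. 168.] [ 0.598 -0.135  0.208]
side grip 0.73 [349. 150.] [ 0.532 -0.337  0.208]
side scale 0.91 [321. 205.] [ 0.555 -0.21   0.005]
side pan 0.78 [312. 188.] [ 0.594 -0.195  0.08 ]
side mat 0.82 [253. 281.] [0.511 0.255 0.005]
side free_half 0.89 [259. 259.] [0.559 0.165 0.005]
side pail_done 0.85 [245. 304.] [0.47  0.342 0.005]
side spinner_blue 0.75 [239. 352.] [0.365 0.489 0.005]
side wrench 0.72 [190. 345.] [0.493 0.563 0.005]
side wrench 0.41 [240. 351.] [0.365 0.484 0.005]
top pail 0.96 [336. 201.] [ 0.607 -0.146  0.08 ]
top pail 0.82 [409. 203.] [ 0.59  -0.389  0.08 ]
top grip 0.69 [423. 202.] [ 0.574 -0.401  0.208]
top grip 0.55 [342. 192.] [ 0.613 -0.153  0.208]
top scale 0.71 [348. 219.] [ 0.551 -0.193  0.005]
top pan 0.74 [348. 206.] [ 0.586 -0.185  0.08 ]
top mat 0.95 [220. 236.] [0.505 0.251 0.005]
top free_half 0.9 [239. 222.] [0.553 0.187 0.005]
top pail_done 0.7 [196. 244.] [0.482 0.335 0.005]
top oiler 0.65 [282. 154.] [0.791 0.029 0.005]
top spinner_blue 0.52 [152. 282.] [0.354 0.486 0.005]
top wrench 0.86 [130. 243.] [0.49  0.565 0.005]
```

```bash
python3 - <<'E'
import cv2
t=cv2.imread("pics/top0.png");cv2.imwrite("pics/crop1.png",cv2.resize(t[130:310,110:450],None,fx=2.3,fy=2.3,interpolation=cv2.INTER_CUBIC))
s=cv2.imread("pics/side0.png");cv2.imwrite("pics/crop2.png",cv2.resize(s[110:380,150:450],None,fx=2.2,fy=2.2,interpolation=cv2.INTER_CUBIC))
E
```

```text
(no output)
```

View pics/crop1.png

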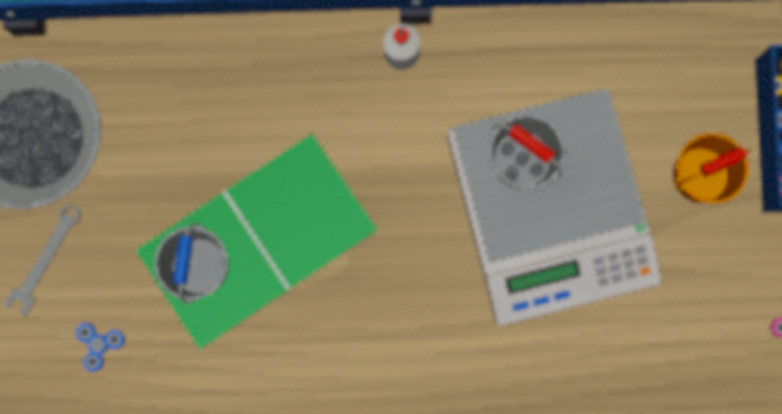

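View pics/crop2.png

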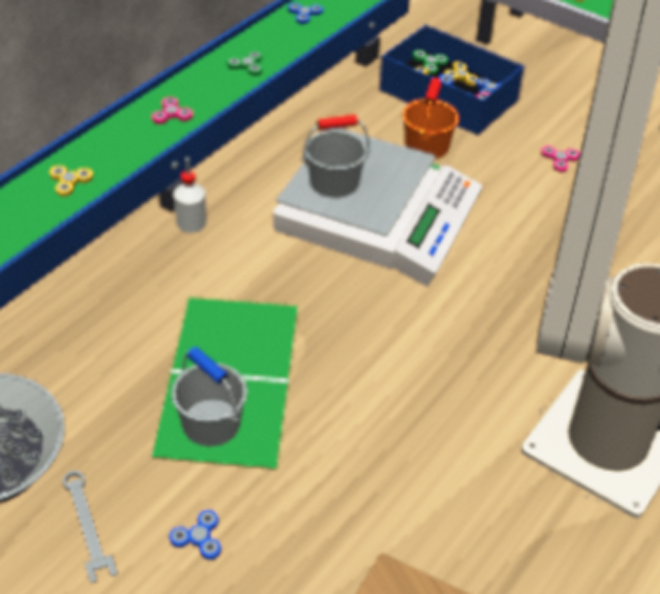

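The candidates in the full top picture are the steel pail with the red grip on the scale at (336,201), the orange pail on the table at (409,203), and the steel pail with the blue grip on the mat at (193,244). The target is the first: steel, red grip, on the scale with balls in it. The enlarged crop confirms this. Next I measure the grip.

```bash
cat > m.py <<'E'
from h import *
np.set_printoptions(precision=4,suppress=True)
def red(im,box):
    hsv=cv2.cvtColor(im,cv2.COLOR_RGB2HSV);m=((hsv[...,0]<6)|(hsv[...,0]>172))&(hsv[...,1]>170)&(hsv[...,2]>90)
    k=np.zeros_like(m);x0,y0,x1,y1=box;k[y0:y1,x0:x1]=1
    return cv2.minAreaRect(np.argwhere(m&k)[:,::-1].astype(np.float32)),(m&k).sum()
def ends(r):
    b=cv2.boxPoints(r); 
    i=np.argmin([np.linalg.norm(b[0]-b[1]),np.linalg.norm(b[1]-b[2])])
    b=np.roll(b,-i,0);return (b[0]+b[1])/2,(b[2]+b[3])/2
E
python3 - <<'E'
from m import *
T=bot.camera("top");S=bot.camera("side")
rt,n1=red(T["pixels"],(320,175,360,210));rs,n2=red(S["pixels"],(285,155,318,178))
print(rt,n1,rs,n2)
g=tri([ray(T,rt[0]),ray(S,rs[0])]);print("grip",g)
z=g[2]
for c,r in((T,rt),(S,rs)):
    a,b=ends(r);A,B=atz(ray(c,a),z),atz(ray(c,b),z);d=A-B
    print("axis",A,B,np.linalg.norm(d),np.degrees(np.arctan2(d[1],d[0]))%180)
# mat: green contour corners, top
hsv=cv2.cvtColor(T["pixels"],cv2.COLOR_RGB2HSV)
m=((hsv[...,0]>50)&(hsv[...,0]<80)&(hsv[...,1]>120)).astype(np.uint8);m[:150]=0;m[:,:160]=0;m[:,290:]=0
m=cv2.morphologyEx(m,cv2.MORPH_OPEN,np.ones((3,3)))
pts=np.argwhere(m)[:,::-1].astype(np.float32)
P=np.array([atz(ray(T,p),.005)[:2] for p in pts],np.float32)
r=cv2.minAreaRect(P);print("mat",r,cv2.boxPoints(r))
f={}
for t in("free_half","pan","mat","pail_done"):
    a=np.array(bot.place_of("top",t)[0]["centre"])*[560,420];b=np.array(bot.place_of("side",t)[0]["centre"])*[560,420]
    print(t,tri([ray(T,a),ray(S,b)]))
o=bot.get_obs();Rm=R.from_quat(o["tool_rot"]).as_matrix();print("tooly deg",np.degrees(np.arctan2(Rm[1,1],Rm[0,1])),o["eef_pos"],bot.grip_depth)
E
```

```text
((340.84002685546875, 191.88002014160156), (20.800003051757812, 5.200000762939453), 36.86989212036133) 106 ((302.9756164550781, 164.78048706054688), (3.9755353927612305, 16.343868255615234), 83.6598129272461) 69
grip [ 0.6118 -0.15    0.207 ]
axis [ 0.633  -0.1246  0.207 ] [ 0.5925 -0.1743  0.207 ] 0.06409596527259934 50.83393371927733
axis [ 0.5912 -0.1736  0.207 ] [ 0.6305 -0.1273  0.207 ] 0.06075436209036177 49.620117241897475
mat ((0.5126544833183289, 0.24827659130096436), (0.17371678352355957, 0.31423482298851013), 32.65885925292969) [[0.3547 0.3337]
 [0.5243 0.0691]
 [0.6706 0.1629]
 [0.501  0.4274]]
free_half [0.5531 0.1821 0.0105]
pan [ 0.5917 -0.1866  0.0777]
mat [0.5121 0.2412 0.0067]
pail_done [0.4771 0.2908 0.3512]
tooly deg -69.95859105314861 [ 0.1713 -0.4697  0.2313] 0.0187
```

```bash
python3 -m creep '[0.02,0.015,0.02,0.05,0.085, 0.05,0.03,0.04,0.11,0.085, 0.08,0.05,0.06,0.17,0.085, 0.11,0.075,0.08,0.23,0.085, 0.14,0.1,0.09,0.29,0.085, 0.17,0.12,0.1,0.35,0.085, 0.2,0.14,0.1,0.41,0.085, 0.23,0.16,0.1,0.47,0.085, 0.255,0.18,0.1,0.53,0.085, 0.28,0.2,0.1,0.53,0.085]'
```

```text
clock: 2.43
eef_pos: [0.4527, -0.2684, 0.3314]
tool_rot: [0.904, 0.427, 0.0, 0.0]
ft_force: [0.6, -0.8, -0.0]
grip_width: 0.0848
grasp_force: 0.0
```

```bash
python3 - <<'E'
from h import *
o=bot.get_obs();c=bot.camera("wrist");cv2.imwrite("pics/w1.png",cv2.cvtColor(c["pixels"],cv2.COLOR_RGB2BGR))
print(np.array(c["T_tool_cam"]).round(3),[ (r["score"],np.array(r["centre"])*[560,420]) for r in bot.place_of("wrist","grip")])
E
```

```text
[[ 0.    -0.959 -0.283  0.072]
 [ 1.     0.001 -0.001  0.   ]
 [ 0.001 -0.283  0.959 -0.143]
 [ 0.     0.     0.     1.   ]] [(0.74, array([491.288, 214.914]))]
```

View pics/w1.png

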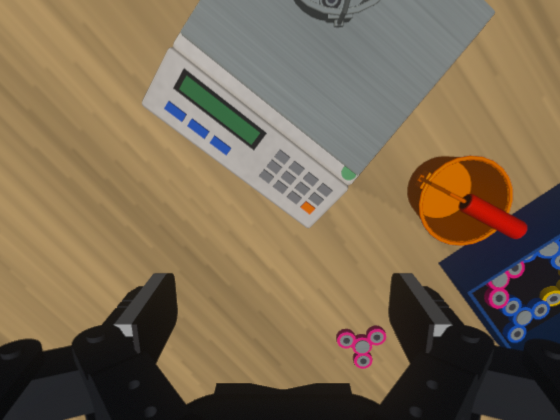

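The wrist view shows the keypad at (220,150), the target pail cut off at the top near (335,10), and the orange pail at (465,200). I move closer.

```bash
python3 -m creep '[0.02,0.015,0,0,0.085, 0.04,0.03,0,0,0.085, 0.06,0.045,0,0,0.085, 0.08,0.06,0,0,0.085, 0.1,0.075,0,0,0.085, 0.11,0.085,0,0,0.085, 0.11,0.085,0,0,0.085]'; cat > w.py <<'E'
from m import *
import sys
o=bot.get_obs();c=bot.camera("wrist");n=sys.argv[1];cv2.imwrite(f"pics/{n}.png",cv2.cvtColor(c["pixels"],cv2.COLOR_RGB2BGR))
r,k=red(c["pixels"],tuple(map(int,sys.argv[2:6])) if len(sys.argv)>2 else (0,0,400,300));a,b=ends(r)
ro=ray(c,r[0],o);print(r,k,"at .208",atz(ro,.208));np.save(f"{n}.npy",np.array(ro))
A,B=atz(ray(c,a,o),.208),atz(ray(c,b,o),.208);d=A-B;print(np.linalg.norm(d),np.degrees(np.arctan2(d[1],d[0]))%180)
Rm=R.from_quat(o["tool_rot"]).as_matrix();print("tooly deg",np.degrees(np.arctan2(Rm[1,1],Rm[0,1])),o["eef_pos"])
E
python3 w.py w2
```

```text
clock: 3.12
eef_pos: [0.5626, -0.1833, 0.3304]
tool_rot: [0.904, 0.427, -0.0, -0.001]
ft_force: [-0.4, 0.8, -0.6]
grip_width: 0.0852
grasp_force: 0.0
((303.5, 124.5), (97.0, 27.0), 90.0) 2599 at .208 [ 0.6112 -0.1477  0.208 ]
0.06713892809460859 51.52345749828489
tooly deg -39.438579172252005 [ 0.5626 -0.1833  0.3304]
```

View pics/w2.png

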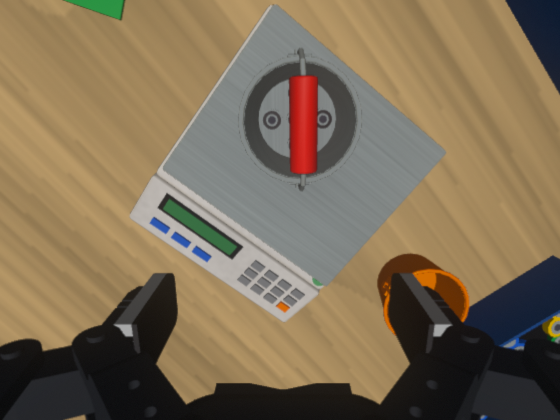

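```bash
python3 -m creep '[0.02,0.015,0,0,0.085, 0.04,0.03,0,0,0.085, 0.0487,0.0351,0,0,0.085, 0.0487,0.0351,-0.03,0,0.085, 0.0487,0.0351,-0.06,0,0.085, 0.0487,0.0351,-0.06,0,0.085, 0.0487,0.0351,-0.06,0,0.085]'; python3 w.py w3 150 0 420 420
```

```text
clock: 3.75
eef_pos: [0.6077, -0.1505, 0.2698]
tool_rot: [0.905, 0.425, -0.002, -0.002]
ft_force: [0.2, -0.3, 1.0]
grip_width: 0.0846
grasp_force: 0.0
((283.4830627441406, 225.18785095214844), (109.83032989501953, 33.2427864074707), 88.80650329589844) 3476 at .208 [ 0.61   -0.1485  0.208 ]
0.06890201988173139 51.511637844525914
tooly deg -39.68076300622335 [ 0.6077 -0.1505  0.2698]
```

View pics/w3.png

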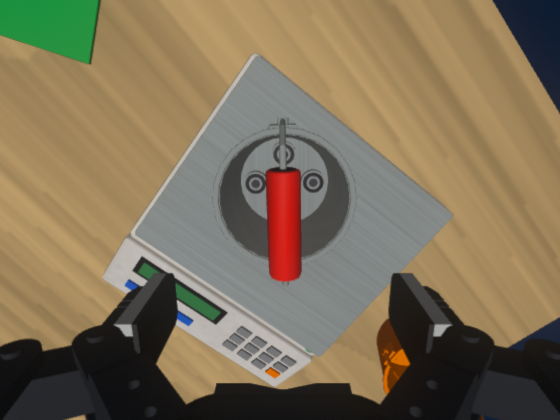

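The grip runs along the image vertical at (283,225), centred between the fingers, with the pail and bearings below it. I check its height from these two views.

```bash
python3 - <<'E'
from h import *
print(tri([np.load("w2.npy"),np.load("w3.npy")]).round(4)); o=bot.get_obs();print(o["eef_pos"],o["joint_vel"],o["joint_pos"])
E
```

```text
[ 0.6111 -0.1473  0.2129]
[ 0.60931214 -0.15075262  0.27240542] [ 0.00310575 -0.02180187  0.0692581  -0.00101513  0.00072486  0.00229328] [-2.42362867e-01  4.99459284e-01  4.88132041e-01  1.55958680e+00
 -3.74034873e-04  2.02094370e+00]
```

```bash
python3 -m creep '[0,0,0,0,0.085,0,0,0,0,0.085]'
```

```text
clock: 3.97
eef_pos: [0.6112, -0.1506, 0.2745]
tool_rot: [0.905, 0.425, 0.002, 0.002]
ft_force: [-0.4, 0.1, -0.1]
grip_width: 0.0849
grasp_force: 0.0
```

```bash
python3 -m creep '[0,0.002,-0.02,0,0.085, 0,0.002,-0.04,0,0.085, 0,0.002,-0.055,0,0.085, 0,0.002,-0.07,0,0.07, 0,0.002,-0.08,0,0.05, 0,0.002,-0.084,0,0.04, 0,0.002,-0.084,0,0.035, 0,0.002,-0.084,0,0.03, 0,0.002,-0.084,0,0.03, 0,0.002,-0.084,0,0.03]'; python3 w.py w4 150 0 420 420
```

```text
clock: 4.8
eef_pos: [0.6108, -0.1478, 0.1887]
tool_rot: [0.905, 0.426, 0.001, 0.001]
ft_force: [0.5, 0.2, -0.2]
grip_width: 0.0296
grasp_force: 0.0
((280.5, 303.5), (171.0, 53.0), 90.0) 8241 at .208 [ 0.6096 -0.1485  0.208 ]
0.07396446962577428 50.337977539535366
tooly deg -39.59027895871599 [ 0.6108 -0.1478  0.1887]
```

View pics/w4.png

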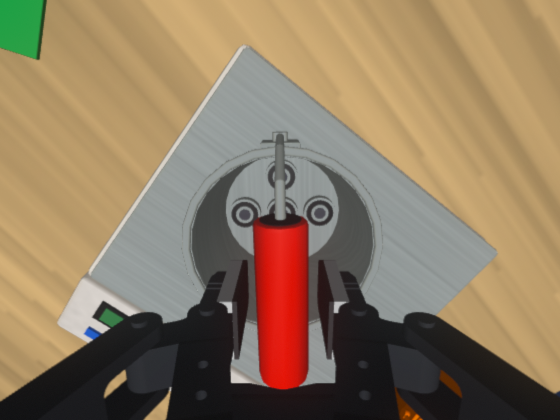

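The grip at (281,300) stands centred between the pads at (235,310) and (330,310). I close in small steps and watch the force.

```bash
python3 -m creep '[0,0,0,0,0.026,0,0,0,0,0.023,0,0,0,0,0.021,0,0,0,0,0.021]'; python3 -m creep '[0,0,0,0,0.0205,0,0,0,0,0.02,0,0,0,0,0.02]';
```

```text
clock: 5.18
eef_pos: [0.6102, -0.1477, 0.1874]
tool_rot: [0.905, 0.426, 0.0, 0.0]
ft_force: [0.6, 0.3, 0.7]
grip_width: 0.0208
grasp_force: 0.1
clock: 5.43
eef_pos: [0.6102, -0.1478, 0.1874]
tool_rot: [0.905, 0.426, 0.0, 0.0]
ft_force: [0.9, -1.1, -0.3]
grip_width: 0.0205
grasp_force: 1.8
```

```bash
python3 -m creep '[0,0,0,0,0.0195,0,0,0,0,0.0195]'; python3 -m creep '[0,0,0,0,0.019,0,0,0,0,0.019]'
```

```text
clock: 5.6
eef_pos: [0.6102, -0.1478, 0.1874]
tool_rot: [0.905, 0.426, 0.0, 0.0]
ft_force: [1.2, -0.8, 1.3]
grip_width: 0.0198
grasp_force: 8.2
clock: 5.77
eef_pos: [0.6102, -0.1478, 0.1875]
tool_rot: [0.905, 0.426, 0.0, 0.0]
ft_force: [0.6, -1.6, 0.8]
grip_width: 0.0196
grasp_force: 17.4
```

```bash
python3 -m creep '[0,0,0.002,0,0.0188,0,0,0.006,0,0.0188,0,0,0.012,0,0.0188,0,0,0.018,0,0.0188,0,0,0.024,0,0.0188,0,0,0.03,0,0.0188]'; 
```

```text
clock: 6.27
eef_pos: [0.6101, -0.1476, 0.2181]
tool_rot: [0.905, 0.426, 0.0, 0.0]
ft_force: [0.1, -1.2, -2.4]
grip_width: 0.0193
grasp_force: 21.1
```

```bash
python3 -m creep '[0,0,0.01,0,0.0188,0,0,0.025,0,0.0188,0,0,0.04,0,0.0188,0,0,0.055,0,0.0188,0,0,0.065,0,0.0188,0,0,0.075,0,0.0188,0,0,0.08,0,0.0188,0,0,0.08,0,0.0188]'; python3 -m creep '[-0.001,0.005,0,0,0.0188,-0.002,0.015,0,0,0.0188,-0.005,0.03,0,0,0.0188,-0.008,0.048,0,0,0.0188,-0.011,0.066,0,0,0.0188,-0.014,0.084,0,0,0.0188,-0.017,0.102,0,0,0.0188,-0.02,0.12,0,0,0.0188,-0.023,0.138,0,0,0.0188,-0.026,0.156,0,0,0.0188]'
```

```text
clock: 6.93
eef_pos: [0.6108, -0.1478, 0.2995]
tool_rot: [0.905, 0.426, 0.001, 0.001]
ft_force: [0.6, 0.7, -2.4]
grip_width: 0.0196
grasp_force: 21.1
clock: 7.77
eef_pos: [0.5828, 0.0109, 0.2968]
tool_rot: [0.905, 0.426, -0.001, -0.001]
ft_force: [-0.1, 0.1, -3.3]
grip_width: 0.0194
grasp_force: 21.1
```

```bash
python3 -m creep '[-0.029,0.018,0,0,0.0188,-0.032,0.036,0,0,0.0188,-0.034,0.054,0,0,0.0188,-0.034,0.072,0,0,0.0188,-0.034,0.09,0,0,0.0188,-0.034,0.108,0,0,0.0188,-0.034,0.126,0,0,0.0188,-0.034,0.144,0,0,0.0188,-0.034,0.158,0,0,0.0188,-0.034,0.166,0,0,0.0188]';python3 -m creep '[0,0.002,0,0,0.0188,0,0.002,0,0,0.0188,0,0.002,0,0,0.0188,0,0.002,0,0,0.0188]'; python3 - <<'E'
from m import *
T=bot.camera("top");S=bot.camera("side");o=bot.get_obs()
im=np.hstack([cv2.resize(T["pixels"][130:310,130:360],None,fx=1.7,fy=1.7),cv2.resize(S["pixels"][100:280,160:390],None,fx=1.7,fy=1.7)])
cv2.imwrite("pics/t5.png",cv2.cvtColor(im,cv2.COLOR_RGB2BGR));print(o["clock"],o["eef_pos"],o["grasp_force"],o["ft_force"])
E
```

```text
clock: 8.6
eef_pos: [0.5489, 0.177, 0.2968]
tool_rot: [0.904, 0.427, -0.0, -0.0]
ft_force: [0.3, 0.1, -3.0]
grip_width: 0.019
grasp_force: 20.8
clock: 8.93
eef_pos: [0.5501, 0.1755, 0.2973]
tool_rot: [0.905, 0.425, -0.0, 0.0]
ft_force: [-0.3, -0.7, -2.4]
grip_width: 0.0194
grasp_force: 20.8
9.0333 [0.5502 0.1755 0.2974] 20.820371210575104 [-0.0162 -0.3164 -3.8053]
```

View pics/t5.png

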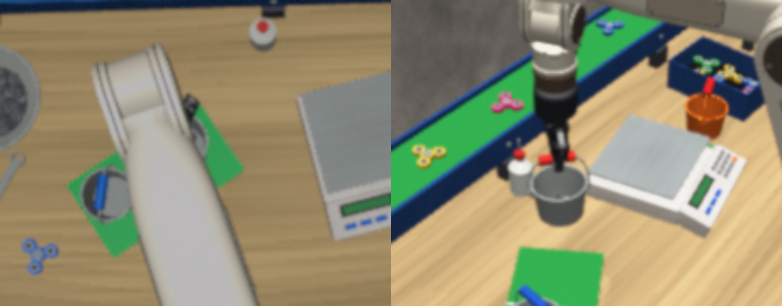

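The left half (top view) shows the arm over the free half at (215,150). The right half (side view) shows the pail hanging upright at (558,190), clear of everything. I lower it.

```bash
python3 -m creep '[0.003,0.003,-0.01,0,0.0188,0.006,0.006,-0.03,0,0.0188,0.006,0.006,-0.055,0,0.0188,0.006,0.006,-0.08,0,0.0188,0.006,0.006,-0.105,0,0.0188,0.006,0.006,-0.13,0,0.0188,0.006,0.006,-0.15,0,0.0188,0.006,0.006,-0.165,0,0.0188,0.006,0.006,-0.172,0,0.0188,0.006,0.006,-0.174,0,0.0188]';python3 -m creep '[0,0,0,0,0.0188,0,0,0,0,0.0188,0,0,0,0,0.0188]'
```

```text
clock: 9.87
eef_pos: [0.5549, 0.1817, 0.121]
tool_rot: [0.905, 0.426, -0.002, -0.0]
ft_force: [-0.4, -0.4, -3.0]
grip_width: 0.019
grasp_force: 20.8
clock: 10.12
eef_pos: [0.5571, 0.1827, 0.1248]
tool_rot: [0.905, 0.426, 0.001, 0.0]
ft_force: [-0.1, 0.0, -2.7]
grip_width: 0.0192
grasp_force: 20.8
```

```bash
python3 -m creep '[0,0,-0.002,0,0.0188,0,0,-0.004,0,0.0188,0,0,-0.006,0,0.0188,0,0,-0.008,0,0.0188,0,0,-0.009,0,0.0188,0,0,-0.01,0,0.0188,0,0,-0.01,0,0.0188]'; python3 w.py w6 150 0 420 420
```

```text
clock: 10.7
eef_pos: [0.5564, 0.1826, 0.1147]
tool_rot: [0.905, 0.426, 0.001, -0.0]
ft_force: [-1.2, -0.8, 4.4]
grip_width: 0.0193
grasp_force: 21.4
((282.4999694824219, 303.5), (170.99996948242188, 52.99999237060547), 90.0) 8398 at .208 [0.5835 0.2149 0.208 ]
0.02970179854938229 50.430837782138326
tooly deg -39.58547258696471 [0.5564 0.1826 0.1147]
```

View pics/w6.png

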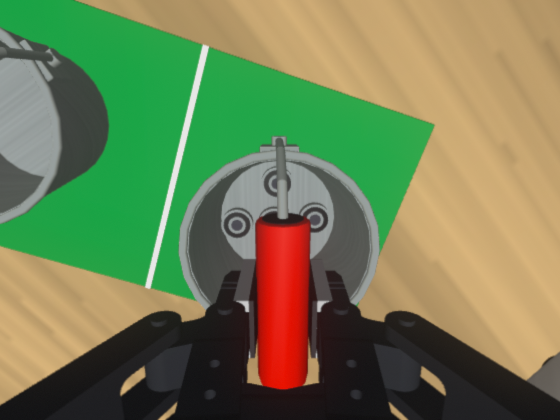

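The force has changed from -3 to +4 N, so the pail rests on the mat, past the white line at (175,180) and well clear of the blue-grip pail. I release gently.

```bash
python3 -m creep '[0,0,0.0005,0,0.0192,0,0,0.0005,0,0.0196,0,0,0.0005,0,0.02,0,0,0.0005,0,0.0205,0,0,0.0005,0,0.022,0,0,0.0005,0,0.028,0,0,0.0005,0,0.036,0,0,0.0005,0,0.042,0,0,0.0005,0,0.042,0,0,0.0005,0,0.042]'; python3 -m creep '[0,0,0.01,0,0.044,0,0,0.025,0,0.044,0,0,0.045,0,0.044,0,0,0.065,0,0.044,0,0,0.09,0,0.044,0,0,0.12,0,0.044,-0.02,-0.015,0.15,0,0.044,-0.05,-0.035,0.15,0,0.044,-0.07,-0.05,0.15,0,0.044,-0.07,-0.05,0.15,0,0.044]'; python3 w.py w7 150 0 420 300;python3 - <<'E'
from m import *
c=bot.camera("wrist");o=bot.get_obs()
for t,z in(("grip",.133),("pail",.005),("free_half",.005),("mat",.005),("pail_done",.005)):
    print(t,[(round(r["score"],2),atz(ray(c,np.array(r["centre"])*[560,420],o),z).round(3)) for r in bot.place_of("wrist",t)])
E
```

```text
clock: 11.58
eef_pos: [0.5562, 0.1823, 0.1138]
tool_rot: [0.905, 0.426, 0.0, 0.0]
ft_force: [-0.2, 0.1, 0.3]
grip_width: 0.042
grasp_force: 0.0
clock: 12.42
eef_pos: [0.4826, 0.1302, 0.2658]
tool_rot: [0.905, 0.425, -0.0, 0.0]
ft_force: [0.5, -0.0, -1.2]
grip_width: 0.0441
grasp_force: 0.0
((309.9194030761719, 86.49870300292969), (27.302900314331055, 99.27740478515625), 0.9240454435348511) 2636 at .208 [0.5454 0.1831 0.208 ]
0.04903111772989014 50.60361387839078
tooly deg -39.678660266157166 [0.4826 0.1302 0.2658]
grip [(0.65, array([0.552, 0.181, 0.133]))]
pail [(0.58, array([0.549, 0.183, 0.005]))]
free_half []
mat [(0.81, array([0.514, 0.251, 0.005])), (0.59, array([ 0.607, -0.27 ,  0.005]))]
pail_done [(0.68, array([0.472, 0.334, 0.005]))]
```

View pics/w7.png

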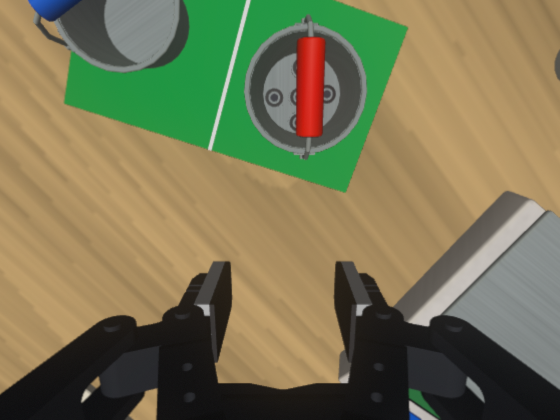

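The pail stands upright at (306,88) on the free half, released, with five bearings in it and clear of the white line and the other pail.

```bash
python3 -c "from workcell import bot;print(bot.job_done())"
```

```text
the job is handed in; nothing more can be done
None
```

The red-grip pail now stands upright and released near the centre of the mat's free half, carried there with a light grip (about 21 N per pad); I've handed the job in, and the hand-in returned no verdict.

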